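# Deliver the embossed tag from the press

## Task

Unload the embossing press: draw its slide-out bed fully out to the stop, then slide the brass tag, without lifting it, out of its sprung nest and along its channel off the open edge of the bed, so that it drops down the chute and comes to rest in the catch box. The tag has to be carried along under a fingertip pressed down on it: hard enough that it does not slip, but never with more than 22 N, which would mark it. Leave the bed out, and do not disturb the ring, glue bottle, jar, mallet, awl and burnisher lying about.

Things in the scene. Friction and masses are not known exactly. Their poses are not given: they have to be found in the camera images.
- press: Grey cast bench press, fixed. Origin on the table under the ram; its x = across the bed to the chute, y = to the column, -y = the way the bed draws out, z up. Base 200 x 400 mm (y -225 to 175). Platen, ram and head hang over the home bed: their front is at y -45 mm, from z 175 up to 380 mm; lever on the +x side.
- knob_grip (a point): Where to grip the bed's upright black knob, on its axis, moving with the bed. Knob 24 mm across, from 18 mm below to 14 mm above this point; stem under it, lug top 36 mm below the point. It stands 140 mm out in front of the nest (press -y) and, home, 95 mm in front of the head.
- bed (a joint): How far the steel bed is drawn out along press -y, m: 0 = home under the head (start), 0.16 = against its hard stop, where the nest lines up with the chute. About 4 N of drag; stays where left.
- ledge (a point): Middle of the open +x edge of the bed where the channel ends, on the bed's top surface (z 120), moving with the bed; chute mouth just below and beyond. The bed is flat and level, 150 mm across x.
- tag: Flat brass tag 60 x 36 x 5 mm, about 90 g, long side along press x, flat in the nest. Origin: centre of its underside. Metal slides on metal at friction 0.2. A fingertip on it must press some 9 to 12 N to carry it out of the nest; if it slips, press a little harder.
- tag_top (a point): Centre of the tag's top face, 1.5 mm proud of the side lays. Stiff: 10 to 20 N per mm, so measured heights are not good enough; touch down at about 3 mm/s until felt (10 mm/s shoots past the limit). Press behind its middle: at 18 mm behind, a fingertip 16 mm wide clears the rear lay. With its middle 8 mm past the ledge it tips off when the finger lifts.
- glue: Green plastic glue bottle with a spout, 56 mm across, 135 high. Origin: centre of its foot.
- rivets: Glass jar of rivets with steel lid, 54 mm across, 55 high. Origin: centre of its foot.
- mallet: Wooden mallet lying flat, handle along its -x. Origin: underside, about mid length.
- awl: Awl with dark wooden handle lying along its x. Origin: underside, about mid length.
- dring: Brass ring, 38 mm across, 5 high, flat on the table in front of the press, under the knob's path. Origin: centre of its underside.
- burnisher: Wooden burnishing block 90 x 28 x 20 mm. Origin: centre of its underside.
- chute_mouth (a point): Middle of the top of the fixed aluminium chute, at press x 82, y -160, z 95 mm. 54 mm clear between its cheeks; it falls along press x to x 190, z 12 mm, into a plywood catch box (press x 180 to 310, y -215 to -105, walls 40 mm high). An earlier tag lies in the box and may be bumped.
- nest (a point): Point on the bed's top face under the tag's middle, moving with the bed. Rear lay 10 mm high close against the tag's -x end (no room behind it); fixed side lay 3 mm high on its -y side; sprung side lay 3.5 mm high on +y squeezes the tag with about 8 N until it has slid some 44 mm; the channel, 39 mm wide between 3 mm guides, runs along press x to the ledge, 55 mm from here.
Things that resemble listed ones, but are neither listed nor needed, are in the scene too. Leave any purple or red look-alike of the tag alone.

How it is judged:
On the way, in this order (a step that is already met when the one before it is completed fails the run):
1. the bed is drawn fully out to its stop with the tag still in its nest (value of joint bed above 0.156 m and x of tag in the frame of press below 0.03 m and z of tag in the frame of press above 0.115 m), for 0.2 s.
2. the tag slides along the channel towards the ledge, flat on the bed (x of tag in the frame of press between 0.04 and 0.08 m and z of tag in the frame of press between 0.115 and 0.128 m and value of joint bed above 0.15 m), for 0.05 s.
At the end, for the whole second after the job is handed in: The tag lies at rest (under 0.02 m/s) in the catch box, its centre within the box's outline and less than 40 mm above the table, and the bed is still out (more than 150 mm) (value of joint bed above 0.15 m and x of tag in the frame of press between 0.18 and 0.308 m and y of tag in the frame of press between -0.213 and -0.107 m and z of tag in the frame of press below 0.04 m and linear speed of tag below 0.02 m/s); the robot touches nothing.
It fails at once if the fingers press the tag with more than 22 N (contact force between the fingers and tag above 22 N).
It fails at once if the tag is lifted more than 15 mm off the bed (z of tag in the frame of press above 0.135 m).
It fails at once if the glue bottle, jar, mallet, awl, ring or burnisher is moved by more than 20 mm (distance of any of glue, rivets, mallet, awl, dring, burnisher from where it was at the start of the episode above 0.02 m).
It also fails if it takes over 64 s, if anything falls off the work surface, if the arm or the gripper's body presses on something with over 40 N, if the wrist force passes 120 N, or if a joint passes its speed limit or range.

## Robot

A 7-joint arm with a two-finger parallel gripper is mounted at the origin on the work surface. World frame = base frame: x ahead of the robot, y to its left, z up, the work surface at z = 0. Lengths are in m, angles in rad, forces in N, time in s.
With the tool pointing down it reaches from about 0.425 to 0.875 m from the base axis. Payload 9.9 kg.
Tool frame: the origin (TCP) lies midway between the tips of the shut fingers; the grasp point (between the pads) lies 19 mm behind it; z points along the fingers, y is the line along which they close (so a half turn about z gives the same grasp; the last joint's range is limited). The gripper opens to 85 mm and grips with 20 to 120 N. Pads are 22 mm wide; open, the fingers measure 114 mm over their backs; the gripper's body (76 mm by 85 mm) begins 54 mm behind the grasp point. The pads swing forward as they close: fully open they stand 13 mm farther back than shut.
Start: joints at [-0.084, 0.576, 0.025, 1.437, -0.015, 1.129, -0.057], TCP at [0.675, 0, 0.231] pointing down, gripper open.
Joint ranges: [-2.76, 2.76], [-0.34, 2.15], [-1.52, 1.57], [0.19, 2.46], [-1.09, 4.23], [0.17, 1.99], [-2.82, 2.82]. Speed limits (rad/s): [2.22, 2.22, 3.01, 3.01, 3.14, 3.14, 3.14].

## Interface

Orientations are given as a unit quaternion [x, y, z, w].
In Python, from cell import bot gives the robot as it stands. The module is installed in compiled form; this text tells all that it offers.
- The arm moves only by the shell command python3 -m handwheel 'ROWS' [FORCE]. ROWS is JSON, a list that holds one entry, the list of rows, each a list of 5 numbers: the gripper's target within -1 to 1 (fully open at 1, half-way at 0, shut at -1), then the shift along the tool's x, y, z in m, then the turn about the tool's z in degrees. A call has 1 to 5 rows; each row shifts and turns the commanded pose from where the row before left it, along the tool's axes as they then stand; what a row does not reach is not made up. A row lasts 1/12 s, in which the tool goes at most 41.7 mm and 7.16 degrees, less where a joint would pass 70% of its speed; a pose out of reach is approached as far as the arm can. A call is refused whole if a number of a shift passes 0.0417 or a number of a turn 7.16, either way. A call with a gripper value outside its range is refused whole. The fingers move at their own pace and stop on an object; FORCE is the grip in N (left out, the last holds). Time passes only in rows, so rows that do not move let the fingers close. It gives the time, the measured TCP pose, the force, the opening and the grip force at its end, in the units of the state.
- bot.state(): the state, without advancing time (a new reading comes with each control period).
- bot.camera(name): name is "scene" or "side" or "wrist"; returns (picture, depth): 384x512x3 uint8, red, green, blue; 384x512 float32, m along the optical axis (not along the pixel's ray), 0 where there is no reading.
- bot.get_calibration(name): a dict with "vfov" (degrees; the focal length in pixels is half the picture's height over the tangent of half this angle, whatever the lens; pixels are square), "cx", "cy" (the principal point, pixels), "R" (3x3) and "t" (3): a world point X has camera coordinates R X + t. Camera axes: x right, y down, z forward; pixel columns grow to the right and rows downward; lengths in m; the calibration is good to about 2 mm. The wrist camera is an equidistant fisheye: a pixel r from the principal point sees the ray r / f radians off the axis. A picture is of the moment at which its call begins: read the wrist's pose just before it. get_calibration takes no time and is no camera call; for the wrist camera it gives the pose at the moment of the call.
- bot.sign_off(): hands the job in; it is judged then, once.
The state is a dict: "clock": time; "joint_positions": joint angles; "dq": joint speeds; "effort": joint torques, N m; "eef_pos": TCP position; "ee_rot": TCP orientation; "force": force on the tool from outside, world axes, zero at the start; "torque": the same for the moment, N m; "width": finger opening in m; "finger_force": force on a finger pad.
Only numpy, scipy, OpenCV 4.12 (cv2) and the standard library are available. Lean on these libraries where they do the work, as an engineer would, in place of code of your own. Each camera call takes 0.05 s, during which the arm holds its last target. There are 200 camera calls.

## Working session

There is one attempt and no reset: what is moved stays moved. The work goes in short steps, Python scripts to look and compute and a shell command to move; the robot and the scene stay as the last step left them, time stands still between calls to the robot, and variables do not carry over. Pictures are saved under pics/ and viewed, at most 10 in all, crops included, and the job is handed in when it is done.

```bash
mkdir -p pics
cat > h.py <<'E'
import numpy as np,cv2
from cell import bot
def px2w(c,D,u,v):
    f=192/np.tan(np.radians(c['vfov']/2)); z=D[int(v),int(u)]
    p=np.array([(u-c['cx'])/f*z,(v-c['cy'])/f*z,z]); return np.array(c['R']).T@(p-np.array(c['t']))
E
python3 - <<'E'
from h import *
for n in ['scene','side']:
    c=bot.get_calibration(n); p,d=bot.camera(n); np.savez(n+'.npz',p=p,d=d)
    cv2.imwrite(f'pics/{n}.png',cv2.resize(p[:,:,::-1],(800,600),interpolation=cv2.INTER_CUBIC)); print(n,c)
print(bot.state())
E
```

```text
scene {'vfov': 52.17487889907185, 'cx': 259.1183659001707, 'cy': 192.60996036428332, 'R': array([[-0.86415676,  0.50319333, -0.00543797],
       [ 0.37646394,  0.6392723 , -0.67052653],
       [-0.33392813, -0.58148723, -0.74186562]]), 't': array([ 0.50127968, -0.11840753,  1.17892772])}
side {'vfov': 46.50104977745245, 'cx': 251.45533531279645, 'cy': 194.18639960818777, 'R': array([[ 0.89937223, -0.43708821,  0.00913738],
       [-0.31707802, -0.66653809, -0.6746766 ],
       [ 0.3009836 ,  0.60388813, -0.73805691]]), 't': array([-0.51240925,  0.22531811,  1.19227309])}
{'clock': 0.1, 'joint_positions': array([-0.08379471,  0.57643907,  0.02483293,  1.43780033, -0.01502396,
        1.12903298, -0.05647092]), 'dq': array([ 1.72084868e-04, -2.69314540e-03,  3.23490612e-04, -2.20622151e-03,
        2.60448496e-04,  5.93498221e-05, -2.98627093e-04]), 'effort': array([ 7.07550455e-03, -7.67310762e+01,  2.25892425e+00, -2.86606407e+01,
        1.61178235e-02,  8.62831454e-03, -6.06417325e-05]), 'eef_pos': array([6.74593984e-01, 2.00907309e-05, 2.30542953e-01]), 'ee_rot': array([ 7.07085918e-01,  7.07127248e-01, -5.45061205e-04, -5.12126200e-04]), 'force': array([0.00360949, 0.60393982, 1.30122674]), 'torque': array([-0.04675835,  0.00030395,  0.02189738]), 'finger_force': 0.0, 'width': 0.0851443569890621}
```

View pics/scene.png

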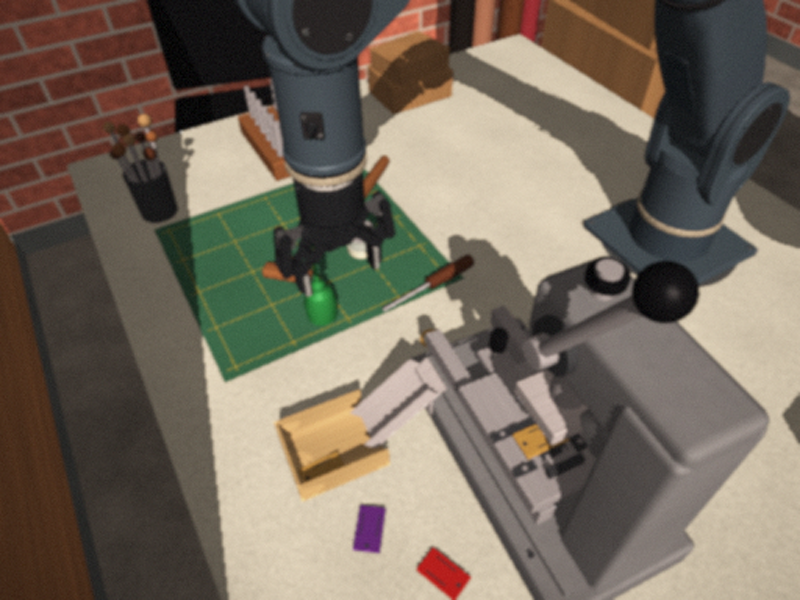

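View pics/side.png

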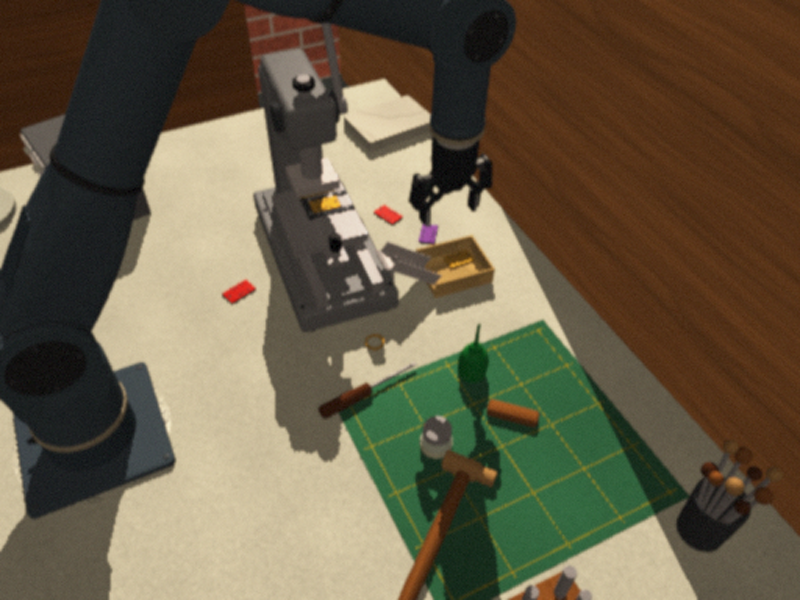

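The scene view shows the tag at (532,441) and the catch box at (330,445). In the side view the knob is at (335,242), the tag at (325,203), the box at (458,265) and the ring at (375,342). I'll enlarge the side view around the press.

Run:
```python
from h import *
z=np.load('side.npz'); p,d=z['p'],z['d']; c=bot.get_calibration('side')
crop=p[100:220,155:325,::-1]; cv2.imwrite('pics/sc.png',cv2.resize(crop,None,fx=4.7,fy=4.7,interpolation=cv2.INTER_CUBIC))
for n,u,v in [('knobtop',335,238),('knob',335,244),('tag',325,203),('tagR',333,206),('box c1',420,245),('box c2',475,238),('box c3',493,268),('box c4',432,285),('base FL',303,327),('base FR',397,304),('ring',375,335)]:
    print(n,px2w(c,d,u*.64,v*.64).round(4))
f=192/np.tan(np.radians(c['vfov']/2));v,u=np.mgrid[0:384,0:512]
P=np.stack([(u-c['cx'])/f*d,(v-c['cy'])/f*d,d],-1)-c['t']; P=P@np.array(c['R'])
np.save('P.npy',P)
hsv=cv2.cvtColor(p,cv2.COLOR_RGB2HSV)
m=(hsv[...,0]>12)&(hsv[...,0]<28)&(hsv[...,1]>150)&(abs(P[...,2]-.125)<.012)&(d>0)
print(m.sum(),np.median(P[m],0),P[m].min(0),P[m].max(0))
dark=(p.max(-1)<45)&(P[...,2]>.13)&(P[...,2]<.2)&(abs(u-214)<12)&(abs(v-155)<12)
print(dark.sum(),np.median(P[dark],0),P[dark].min(0),P[dark].max(0))
# bed top plane pixels, base orientation
w=(abs(P[...,2]-.120)<.004)&(abs(u-215)<60)&(abs(v-160)<50); print(cv2.minAreaRect((P[w][:,:2]*1000).astype(np.float32)))
```

```text
knobtop [0.5058 0.1181 0.1598]
knob [0.5029 0.1122 0.1507]
tag [0.5425 0.2635 0.1223]
tagR [0.5527 0.2452 0.1246]
box c1 [ 0.7271  0.188  -0.004 ]
box c2 [ 0.8457  0.1535 -0.0012]
box c3 [0.8084 0.0249 0.0364]
box c4 [0.6905 0.0644 0.0021]
base FL [0.4041 0.0492 0.0293]
base FR [0.5918 0.0277 0.0268]
ring [ 0.5282 -0.0065  0.0019]
1302 [1.27482619 0.21825722 0.12450352] [ 0.01819605 -0.28957115  0.11301377] [1.28522469 1.34177133 0.13699764]
59 [0.50217069 0.11470398 0.14925252] [0.49400639 0.10670806 0.13210304] [0.51548657 0.12452765 0.16270437]
((518.6680297851562, 254.83009338378906), (278.8974304199219, 150.35733032226562), 84.5207748413086)
```

View pics/sc.png

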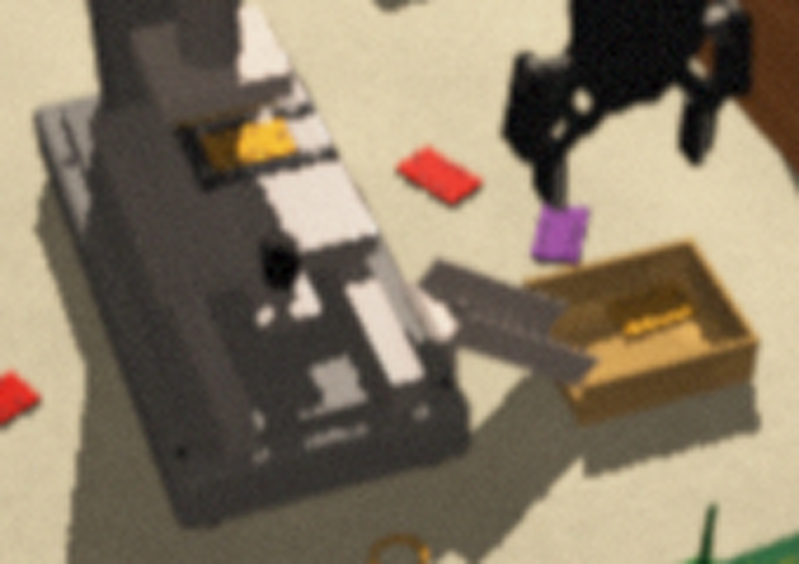

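The crop shows the tag in its nest at (200–297, 117–165), the knob at (280,265), and the box holding an old tag. The press is yawed about -6°. I'll fit the tag and check the lever.

```bash
python3 - <<'E'
from h import *
P=np.load('P.npy'); p=np.load('side.npz')['p']; hsv=cv2.cvtColor(p,cv2.COLOR_RGB2HSV)
v,u=np.mgrid[0:384,0:512]
m=(hsv[...,0]>10)&(hsv[...,0]<30)&(hsv[...,1]>140)&(u>194)&(u<222)&(v>120)&(v<140)
print(m.sum(),np.median(P[m],0),cv2.minAreaRect((P[m][:,:2]*1000).astype(np.float32)))
m=(P[...,2]>.2)&(P[...,1]>.15)&(P[...,0]>.35)&(P[...,0]<.75)&(P[...,1]<.6)&(u<230)
for z in np.arange(.2,.5,.05):
    k=m&(abs(P[...,2]-z-.025)<.025)
    if k.sum()>5: print(round(z,2),k.sum(),P[k].min(0).round(3),P[k].max(0).round(3))
E
python3 -m handwheel '[[[1,0.024,-0.033,0,0],[1,0.024,-0.033,0,0],[1,0.024,-0.033,0,0],[1,0.024,-0.033,0,0],[1,0.023,-0.033,0,0]]]'
python3 -m handwheel '[[[1,0,0,0,6],[1,0,0,0,0],[1,0,0,0,0]]]'
python3 - <<'E'
from h import *
c=bot.get_calibration('wrist'); p,d=bot.camera('wrist'); np.savez('w1.npz',p=p,d=d); print(c)
cv2.imwrite('pics/w1.png',cv2.resize(p[:,:,::-1],(800,600),interpolation=cv2.INTER_CUBIC))
E
```

```text
151 [0.53920731 0.26103726 0.1239488 ] ((538.0256958007812, 263.2300109863281), (46.22372817993164, 60.45477294921875), 82.87029266357422)
0.2 673 [0.473 0.217 0.2  ] [0.565 0.424 0.25 ]
0.25 206 [0.476 0.216 0.25 ] [0.554 0.428 0.3  ]
0.3 764 [0.459 0.21  0.3  ] [0.596 0.428 0.35 ]
0.35 1621 [0.46  0.211 0.35 ] [0.597 0.431 0.4  ]
0.4 226 [0.499 0.242 0.4  ] [0.6   0.327 0.45 ]
0.45 31 [0.587 0.318 0.45 ] [0.6   0.335 0.461]
clock: 0.52
eef_pos: [0.508, 0.1199, 0.2309]
ee_rot: [0.707, 0.707, -0.0, -0.0]
force: [-0.1, 0.6, 0.9]
width: 0.0856
finger_force: 0.0
clock: 0.77
eef_pos: [0.5102, 0.1189, 0.2314]
ee_rot: [0.742, 0.67, 0.0, 0.0]
force: [0.2, 0.2, -0.9]
width: 0.0851
finger_force: 0.0
{'vfov': 65.70646984690485, 'cx': 254.2685200608984, 'cy': 191.89840177892358, 'R': array([[ 9.94811358e-01, -1.01735508e-01,  4.97744212e-04],
       [-9.75931919e-02, -9.52901214e-01,  2.87149518e-01],
       [-2.87390009e-02, -2.85708178e-01, -9.57885644e-01]]), 't': array([-0.49473658,  0.12505056,  0.42685709])}
```

View pics/w1.png

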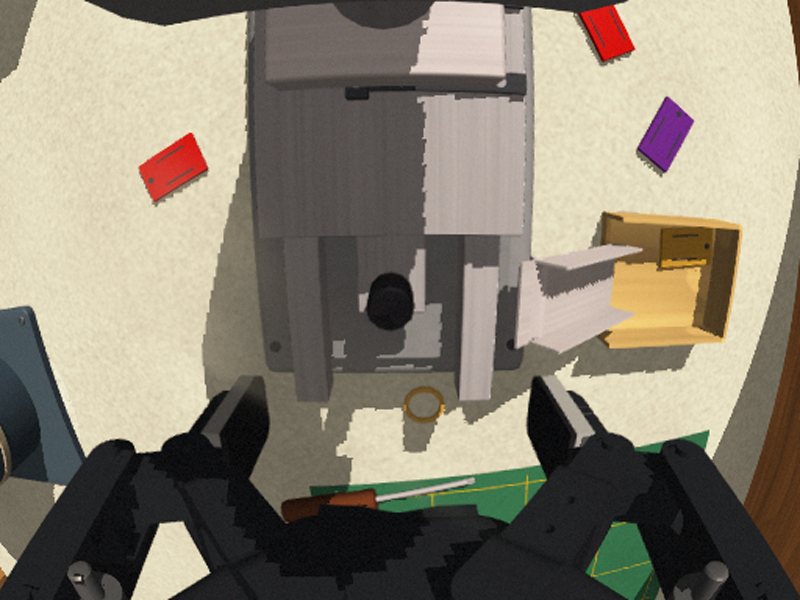

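The wrist view is well aligned with the press. The knob is at (390,300), with the ring ahead of it at (424,404) and the box at (670,280).

```bash
cat >> h.py <<'E'
def fish(c,u,v,depth=None,z=None):
    "800x600 view pixel -> world, by depth image or on plane z"
    u,v=u*.64,v*.64; f=192/np.tan(np.radians(c['vfov']/2)); x,y=u-c['cx'],v-c['cy']; r=np.hypot(x,y)+1e-9; t=r/f
    ray=np.array([np.sin(t)*x/r,np.sin(t)*y/r,np.cos(t)]); R=np.array(c['R']); o=-R.T@c['t']; w=R.T@ray
    s=(z-o[2])/w[2] if z is not None else depth[int(v),int(u)]/ray[2]
    return o+s*w
E
python3 - <<'E'
from h import *
c=bot.get_calibration('wrist'); d=np.load('w1.npz')['d']; print('cam',-np.array(c['R']).T@c['t'])
for u,v in [(390,290),(390,300),(390,310),(375,300),(407,300),(390,276),(390,326)]: print(u,v,fish(c,u,v,d).round(4))
for n,u,v,z in [('bedL',259,236,.12),('bedR',526,236,.12),('baseL',268,370,.03),('boxFL',605,347,.04),('boxFR',726,342,.04),('boxBL',603,213,.04),('boxBR',741,225,.04),('chuteL',526,262,.1),('chuteR',517,348,.1)]: print(n,fish(c,u,v,z=z).round(4))
E
```

```text
cam [0.51714408 0.19030686 0.37306844]
390 290 [0.5077 0.1315 0.1583]
390 300 [0.5072 0.1269 0.1595]
390 310 [0.5066 0.1218 0.1595]
375 300 [0.5    0.1275 0.1592]
407 300 [0.5153 0.1259 0.1591]
390 276 [0.5076 0.1334 0.1376]
390 326 [0.5057 0.1133 0.1585]
bedL [0.4355 0.1603 0.12  ]
bedR [0.5855 0.1447 0.12  ]
baseL [0.3928 0.0381 0.03  ]
boxFL [0.675  0.0324 0.04  ]
boxFR [0.81   0.0181 0.04  ]
boxBL [0.6708 0.1438 0.04  ]
boxBR [0.8155 0.1284 0.04  ]
chuteL [0.5902 0.1249 0.1   ]
chuteR [0.583  0.0683 0.1   ]
```

```bash
python3 -m handwheel '[[[1,0.001,-0.004,0.035,0],[1,0,0,0.035,0],[1,0,0,0.036,0],[-0.3,0,0,0,0],[-0.6,0,0,0,0]]]' 60
python3 -m handwheel '[[[-1,0,0,0,0],[-1,0,0,0,0],[-1,0,0,0,0],[-1,0,0,0,0],[-1,0,0,0,0]]]' 60
```

```text
clock: 1.23
eef_pos: [0.5058, 0.1192, 0.1242]
ee_rot: [0.743, 0.669, -0.002, -0.001]
force: [0.6, 0.0, 0.4]
width: 0.0639
finger_force: 0.0
clock: 1.65
eef_pos: [0.5067, 0.1206, 0.1272]
ee_rot: [0.743, 0.669, 0.001, 0.0]
force: [-2.0, -0.4, 7.7]
width: 0.0224
finger_force: 58.8
```

```bash
python3 -m handwheel '[[[-1,-0.01,0,0,0],[-1,-0.02,0,0,0],[-1,-0.02,0,0,0],[-1,-0.02,0,0,0],[-1,-0.02,0,0,0]]]'
python3 -m handwheel '[[[-1,-0.02,0,0,0],[-1,-0.02,0,0,0],[-1,-0.012,0,0,0],[-1,-0.008,0,0,0],[-1,-0.005,0,0,0]]]'
python3 -m handwheel '[[[-1,-0.004,0,0,0],[-1,-0.002,0,0,0],[-1,0,0,0,0],[-1,0,0,0,0],[-1,0,0,0,0]]]'
```

```text
clock: 2.07
eef_pos: [0.4985, 0.0324, 0.1272]
ee_rot: [0.742, 0.67, 0.003, 0.001]
force: [3.5, 7.0, 1.3]
width: 0.0225
finger_force: 58.8
clock: 2.48
eef_pos: [0.4924, -0.034, 0.1272]
ee_rot: [0.743, 0.669, 0.002, 0.002]
force: [3.6, 5.0, 7.3]
width: 0.0228
finger_force: 59.6
clock: 2.9
eef_pos: [0.492, -0.0387, 0.1272]
ee_rot: [0.743, 0.669, 0.002, 0.002]
force: [4.4, 2.6, 7.7]
width: 0.0226
finger_force: 59.7
```

```bash
python3 -m handwheel '[[[-1,-0.002,0,0,0],[-1,-0.001,0,0,0],[-1,0,0,0,0],[-1,0,0,0,0]]]'
python3 - <<'E'
from h import *
print(bot.state()['eef_pos'],bot.state()['force'])
E
```

```text
clock: 3.23
eef_pos: [0.492, -0.0388, 0.1272]
ee_rot: [0.742, 0.67, 0.004, 0.001]
force: [4.4, 13.7, 8.1]
width: 0.0227
finger_force: 59.7
[ 0.49195128 -0.03879551  0.1271752 ] [ 4.413812   13.70645033  8.06299364]
```

```bash
python3 -m handwheel '[[[-1,0.003,0,0,0],[1,0,0,0,0],[1,0,0,0,0],[1,0,0,0,0],[1,0,0,0,0]]]'
python3 -m handwheel '[[[1,0,0,0,0],[1,0,0,-0.03,0],[1,0,0,-0.04,0],[-1,0.03,0,-0.03,0],[-1,0.03,0,0,0]]]'
python3 -m handwheel '[[[-1,0.02,0,0,0],[-1,0,0,0,0],[-1,0,0,0,0],[-1,0,0,0,0],[-1,0,0,0,0]]]'
python3 - <<'E'
from h import *
c=bot.get_calibration('wrist'); p,d=bot.camera('wrist'); np.savez('w2.npz',p=p,d=d); print(c,bot.state()['eef_pos'])
cv2.imwrite('pics/w2.png',cv2.resize(p[:,:,::-1],(800,600),interpolation=cv2.INTER_CUBIC))
E
```

```text
clock: 3.65
eef_pos: [0.4888, -0.0399, 0.1252]
ee_rot: [0.743, 0.669, -0.0, -0.0]
force: [0.1, -0.4, -0.7]
width: 0.0698
finger_force: 0.0
clock: 4.07
eef_pos: [0.4981, 0.0184, 0.2302]
ee_rot: [0.745, 0.667, 0.003, 0.003]
force: [1.3, 1.0, -0.5]
width: 0.0639
finger_force: 0.0
clock: 4.48
eef_pos: [0.4973, 0.038, 0.2244]
ee_rot: [0.744, 0.668, -0.001, -0.0]
force: [-1.1, -0.4, -0.6]
width: 0.0005
finger_force: 0.0
{'vfov': 65.70646984690485, 'cx': 254.2685200608984, 'cy': 191.89840177892358, 'R': array([[ 9.94339438e-01, -1.06246072e-01, -9.24110664e-04],
       [-1.01493033e-01, -9.52358017e-01,  2.87599326e-01],
       [-3.14363829e-02, -2.85877561e-01, -9.57750371e-01]]), 't': array([-0.48936995,  0.05049305,  0.39796822])} [0.49736753 0.03803026 0.22448422]
```

View pics/w2.png

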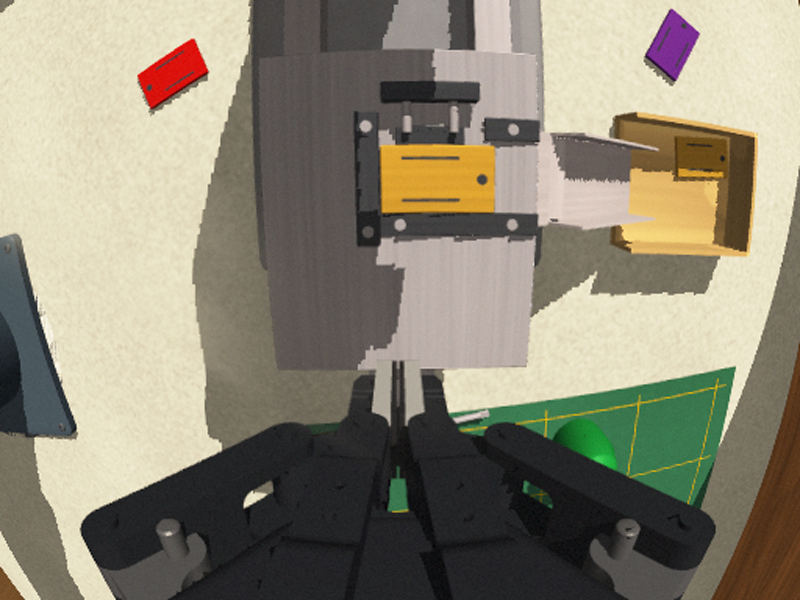

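The tag is in its nest at (380–494, 146–213), with the bed out and the chute on the right. The shut fingertips are at (376–421, 362). I'll work out the positions and the tip width.

Run:
```python
from h import *
c=bot.get_calibration('wrist'); d=np.load('w2.npz')['d']
T=[fish(c,u,v,z=.125) for u,v in [(381,146),(494,146),(494,213),(380,213)]]
for t in T: print(t.round(4))
print('tagc',np.mean(T,0),'len',np.linalg.norm(T[0]-T[1]),np.linalg.norm(T[1]-T[2]),fish(c,437,180,d))
e=fish(c,538,180,z=.12);print('ledge',e)
for u,v in [(384,366),(412,366),(377,375),(420,375),(357,385),(440,385),(384,400)]: print(u,v,fish(c,u,v,d).round(4))
for u in (376,421,353,443): print(u,fish(c,u,372,z=.2245).round(4))
tcp=bot.state()['eef_pos']; q=bot.state()['ee_rot']
from scipy.spatial.transform import Rotation as Ro
R=Ro.from_quat(q).as_matrix(); m=np.mean(T,0); px=np.array([np.cos(.1037),-np.sin(.1037),0])
for off in (.015,.018): print(off,(R.T@(m-off*px-tcp)).round(4))
print(np.degrees(np.arctan2(*(T[1]-T[0])[[1,0]])),R.round(3))
```

```text
[0.4969 0.1203 0.125 ]
[0.555  0.1152 0.125 ]
[0.5521 0.08   0.125 ]
[0.4925 0.0857 0.125 ]
tagc [0.52410324 0.10028798 0.125     ] len 0.058354099597239605 0.03537814751442651 [0.52367134 0.09976162 0.12398165]
ledge [0.57901458 0.09555419 0.12      ]
384 366 [0.4934 0.0484 0.2319]
412 366 [0.5022 0.0477 0.2323]
377 375 [0.4914 0.0485 0.2381]
420 375 [0.5045 0.0471 0.2381]
357 385 [0.4846 0.0451 0.2371]
440 385 [0.5104 0.0422 0.2368]
384 400 [0.4941 0.0493 0.2559]
376 [0.4898 0.0431 0.2245]
421 [0.5049 0.0415 0.2245]
353 [0.4821 0.0439 0.2245]
443 [0.5123 0.0406 0.2245]
0.015 [0.0648 0.005  0.0994]
0.018 [0.0648 0.002  0.0994]
-5.013028588171792 [[ 0.106  0.994 -0.001]
 [ 0.994 -0.106 -0.001]
 [-0.001 -0.001 -1.   ]]
```

```bash
python3 -m handwheel '[[[-1,0.032,0.0015,0,0],[-1,0.033,0.0015,0,0],[-1,0,0,0.03,0],[-1,0,0,0.03,0],[-1,0,0,0.02,0]]]'
python3 -m handwheel '[[[-1,0,0,0.008,0],[-1,0,0,0,0],[-1,0,0,0,0],[-1,0,0,0,0],[-1,0,0,0,0]]]'
python3 - <<'E'
from h import *
c=bot.get_calibration('wrist'); p,d=bot.camera('wrist')
cv2.imwrite('pics/w3.png',cv2.resize(p[50:330,100:420,::-1],(800,700))[:600]); print(bot.state()['eef_pos'],bot.state()['force'])
E
```

```text
clock: 4.95
eef_pos: [0.5067, 0.1032, 0.1427]
ee_rot: [0.743, 0.669, -0.001, -0.0]
force: [-0.8, -0.5, -1.2]
width: 0.0002
finger_force: 0.0
clock: 5.37
eef_pos: [0.5083, 0.1036, 0.1381]
ee_rot: [0.743, 0.669, 0.001, 0.001]
force: [0.4, -0.5, -0.3]
width: 0.0001
finger_force: 0.0
[0.50812822 0.1036366  0.13795585] [-0.10126413  0.42318326 -0.47778214]
```

View pics/w3.png

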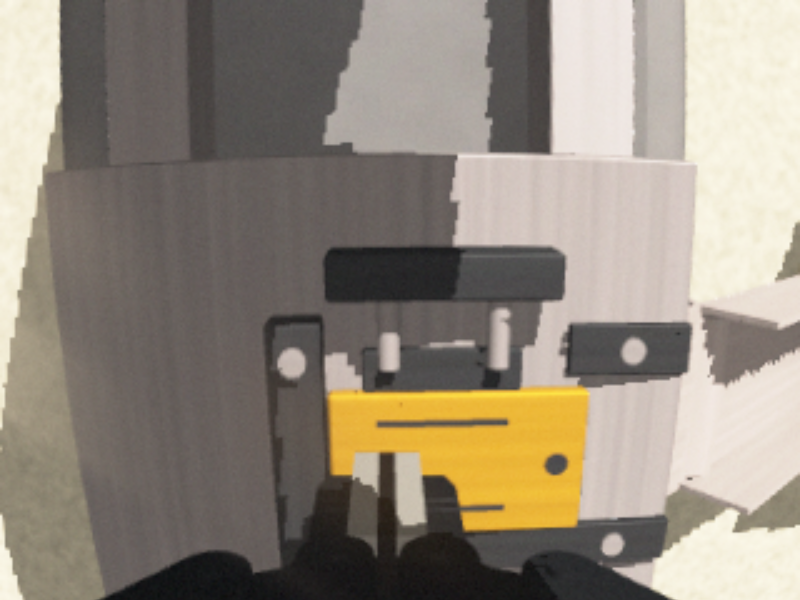

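The tip (355–425, 455 in the crop) is over the rear half of the tag, clear of the rear lay. I'll go down closer, then creep with a force guard between calls.

```bash
cat > free.py <<'E'
import sys
from cell import bot
s=bot.state(); print('z %.5f Fz %.2f'%(s['eef_pos'][2],s['force'][2]),file=sys.stderr)
sys.exit(s['force'][2]>2.5)
E
python3 -m handwheel '[[[-1,0,-0.001,0.003,0],[-1,-0.001,0,0.002,0],[-1,0,0,0.001,0],[-1,0,0,0,0],[-1,0,0,0,0]]]' >/dev/null; python3 free.py &&
python3 -m handwheel '[[[-1,0,0,0.00025,0],[-1,0,0,0.00025,0],[-1,0,0,0.00025,0]]]' >/dev/null && python3 free.py &&
python3 -m handwheel '[[[-1,0,0,0.00025,0],[-1,0,0,0.00025,0],[-1,0,0,0.00025,0]]]' >/dev/null && python3 free.py &&
python3 -m handwheel '[[[-1,0,0,0.00025,0],[-1,0,0,0.00025,0]]]' >/dev/null && python3 free.py &&
python3 -m handwheel '[[[-1,0,0,0.00025,0],[-1,0,0,0.00025,0]]]' >/dev/null && python3 free.py &&
python3 -m handwheel '[[[-1,0,0,0.00025,0],[-1,0,0,0.00025,0]]]' >/dev/null && python3 free.py &&
python3 -m handwheel '[[[-1,0,0,0.00025,0],[-1,0,0,0.00025,0]]]' >/dev/null && python3 free.py &&
python3 -m handwheel '[[[-1,0,0,0.00025,0],[-1,0,0,0.00025,0]]]' >/dev/null && python3 free.py
```

```text
z 0.13068 Fz 0.65
False
```

```bash
sed -i 's/sys.exit(\(.*\))$/sys.exit(int(\1))/' free.py
python3 -m handwheel '[[[-1,0,0,0.00025,0],[-1,0,0,0.00025,0],[-1,0,0,0.00025,0]]]' >/dev/null && python3 free.py &&
python3 -m handwheel '[[[-1,0,0,0.00025,0],[-1,0,0,0.00025,0],[-1,0,0,0.00025,0]]]' >/dev/null && python3 free.py &&
python3 -m handwheel '[[[-1,0,0,0.00025,0],[-1,0,0,0.00025,0]]]' >/dev/null && python3 free.py &&
python3 -m handwheel '[[[-1,0,0,0.00025,0],[-1,0,0,0.00025,0]]]' >/dev/null && python3 free.py &&
python3 -m handwheel '[[[-1,0,0,0.00025,0],[-1,0,0,0.00025,0]]]' >/dev/null && python3 free.py &&
python3 -m handwheel '[[[-1,0,0,0.00025,0],[-1,0,0,0.00025,0]]]' >/dev/null && python3 free.py &&
python3 -m handwheel '[[[-1,0,0,0.00025,0],[-1,0,0,0.00025,0]]]' >/dev/null && python3 free.py
```

```text
z 0.13000 Fz -0.51
z 0.12922 Fz 0.42
z 0.12873 Fz 0.12
z 0.12823 Fz -0.24
z 0.12773 Fz 0.38
z 0.12724 Fz 0.19
z 0.12673 Fz 0.55
```

```bash
python3 -m handwheel '[[[-1,0,0,0.00025,0],[-1,0,0,0.00025,0]]]' >/dev/null && python3 free.py &&
python3 -m handwheel '[[[-1,0,0,0.00025,0],[-1,0,0,0.00025,0]]]' >/dev/null && python3 free.py &&
python3 -m handwheel '[[[-1,0,0,0.00025,0],[-1,0,0,0.00025,0]]]' >/dev/null && python3 free.py &&
python3 -m handwheel '[[[-1,0,0,0.00025,0],[-1,0,0,0.00025,0]]]' >/dev/null && python3 free.py &&
python3 -m handwheel '[[[-1,0,0,0.00025,0],[-1,0,0,0.00025,0]]]' >/dev/null && python3 free.py &&
python3 -m handwheel '[[[-1,0,0,0.00025,0],[-1,0,0,0.00025,0]]]' >/dev/null && python3 free.py &&
python3 -m handwheel '[[[-1,0,0,0.00025,0],[-1,0,0,0.00025,0]]]' >/dev/null && python3 free.py &&
python3 -m handwheel '[[[-1,0,0,0.00025,0],[-1,0,0,0.00025,0]]]' >/dev/null && python3 free.py
```

```text
z 0.12622 Fz 0.25
z 0.12573 Fz 0.74
z 0.12523 Fz 0.36
z 0.12511 Fz 9.03
```

```bash
python3 -m handwheel '[[[-1,0,0,0,0],[-1,0,0,0,0],[-1,0,0,0,0]]]'; python3 free.py; python3 -m handwheel '[[[-1,0,0,0.0001,0],[-1,0,0,0,0],[-1,0,0,0,0]]]'; python3 free.py
```

```text
clock: 8.08
eef_pos: [0.5063, 0.1028, 0.1251]
ee_rot: [0.743, 0.669, 0.0, 0.0]
force: [-1.4, 0.2, 4.5]
width: -0.0001
finger_force: 2.8
clock: 8.33
eef_pos: [0.5063, 0.1028, 0.1251]
ee_rot: [0.743, 0.669, 0.0, 0.0]
force: [-2.3, -0.6, 8.2]
width: 0.0002
finger_force: 3.4z 0.12513 Fz 4.53
z 0.12512 Fz 8.18
```

```bash
cat > f.py <<'E'
from h import *
F=[]
for _ in range(4): bot.camera('wrist'); F.append(bot.state()['force'])
print(np.round(F,1).tolist(),np.mean(F,0).round(2),bot.state()['eef_pos'].round(5))
E
python3 f.py; python3 -m handwheel '[[[-1,0,0,0.00015,0],[-1,0,0,0,0],[-1,0,0,0,0]]]'>/dev/null; python3 f.py
```

```text
[[-1.6, -0.5, 6.1], [-1.7, 0.0, 6.8], [-1.3, -1.2, 6.8], [-2.1, -1.0, 5.3]] [-1.68 -0.66  6.27] [0.5063  0.10276 0.1251 ]
[[-2.0, -0.1, 7.7], [-2.3, -1.2, 8.5], [-2.7, -1.4, 8.3], [-2.6, -1.3, 8.0]] [-2.39 -0.99  8.13] [0.50632 0.10279 0.1251 ]
```

```bash
python3 -m handwheel '[[[-1,0,0,0.0002,0],[-1,0,0,0.00015,0],[-1,0,0,0,0]]]'>/dev/null; python3 f.py
python3 -m handwheel '[[[-1,0,0.0005,0,0],[-1,0,0.001,0,0],[-1,0,0.001,0,0],[-1,0,0.001,0,0],[-1,0,0.001,0,0]]]'; python3 f.py
```

```text
[[-4.2, -1.1, 13.0], [-3.4, -0.5, 13.1], [-3.6, 0.3, 13.1], [-4.0, -0.8, 12.9]] [-3.79 -0.53 13.02] [0.50633 0.10279 0.12508]
clock: 9.85
eef_pos: [0.5103, 0.1024, 0.125]
ee_rot: [0.743, 0.669, -0.0, -0.0]
force: [-6.0, -0.4, 14.8]
width: 0.0001
finger_force: 7.5
[[-5.0, -0.2, 15.0], [-4.6, -0.3, 14.5], [-3.9, -1.1, 14.7], [-4.9, -0.1, 13.4]] [-4.6  -0.45 14.42] [0.5105  0.10236 0.12507]
```

```bash
cat > tag.py <<'E'
from h import *
c=bot.get_calibration('wrist'); p,d=bot.camera('wrist'); h=cv2.cvtColor(p,cv2.COLOR_RGB2HSV)
m=((h[...,0]>15)&(h[...,0]<30)&(h[...,1]>170)&(h[...,2]>110)).astype(np.uint8); m[:,380:]=0
n,l,s,_=cv2.connectedComponentsWithStats(m); k=1+np.argmax(s[1:,4]); x,y,w,hh,a=s[k]
L=fish(c,x/.64,(y+2)/.64,z=.125); Rr=fish(c,(x+w)/.64,(y+5)/.64,z=.125); t=bot.state()
print('px',s[k],'L',L.round(4),'R',Rr.round(4),'R-tcp x',(Rr-t['eef_pos'])[0].round(4),'F',t['force'].round(1))
E
python3 tag.py; python3 -m handwheel '[[[-1,0,0.0015,0,0],[-1,0,0.0015,0,0],[-1,0,0.0015,0,0],[-1,0,0.0015,0,0],[-1,0,0,0,0]]]'; python3 tag.py; python3 f.py
```

```text
px [ 233  211  111   61 4162] L [0.5007 0.1219 0.125 ] R [0.5585 0.1138 0.125 ] R-tcp x 0.048 F [-4.9 -0.6 13.7]
clock: 10.52
eef_pos: [0.5166, 0.1018, 0.1251]
ee_rot: [0.743, 0.669, 0.0, -0.0]
force: [-4.8, -0.4, 13.9]
width: -0.0001
finger_force: 7.0
px [ 233  211  112   61 4154] L [0.5068 0.1213 0.125 ] R [0.5651 0.1131 0.125 ] R-tcp x 0.0486 F [-4.2  0.6 13.2]
[[-4.6, -0.4, 13.2], [-4.1, -0.7, 13.9], [-4.8, -0.4, 12.9], [-5.3, 0.6, 13.0]] [-4.68 -0.21 13.24] [0.51659 0.10183 0.12509]
```

```bash
python3 -m handwheel '[[[-1,0,0.0015,0,0],[-1,0,0.0015,0,0],[-1,0,0.0015,0,0],[-1,0,0.0015,0,0],[-1,0,0.0015,0,0]]]' |grep -E 'eef|force'; python3 tag.py;python3 -m handwheel '[[[-1,0,0.0015,0,0],[-1,0,0.0015,0,0],[-1,0,0.0015,0,0],[-1,0,0.0015,0,0],[-1,0,0.0015,0,0]]]'|grep -E 'eef|force'; python3 tag.py; python3 f.py
```

```text
eef_pos: [0.5237, 0.1011, 0.1251]
force: [-5.4, -0.7, 14.1]
finger_force: 7.2
px [ 233  211  112   61 4179] L [0.514  0.1206 0.125 ] R [0.5723 0.1124 0.125 ] R-tcp x 0.0482 F [-3.5 -0.2 13.4]
eef_pos: [0.5312, 0.1005, 0.1251]
force: [-6.0, 0.0, 15.1]
finger_force: 7.0
px [ 233  211  111   61 4186] L [0.5215 0.1199 0.125 ] R [0.5792 0.1118 0.125 ] R-tcp x 0.0476 F [-3.5  0.7 12.7]
[[-3.8, 0.5, 13.4], [-3.4, 0.5, 12.6], [-4.0, 0.4, 12.8], [-4.0, 0.5, 12.0]] [-3.83  0.45 12.69] [0.53152 0.1004  0.12507]
```

```bash
python3 -m handwheel '[[[-1,0,0.0015,0,0],[-1,0,0.0015,0,0],[-1,0,0.0015,0,0],[-1,0,0.0015,0,0],[-1,0,0.0015,0,0]]]' |grep -E 'eef|force'; python3 tag.py;python3 -m handwheel '[[[-1,0,0.0015,0,0],[-1,0,0.0015,0,0],[-1,0,0.0015,0,0],[-1,0,0.0015,0,0],[-1,0,0.0015,0,0]]]'|grep -E 'eef|force'; python3 tag.py; python3 f.py
```

```text
eef_pos: [0.5387, 0.0997, 0.1251]
force: [-6.0, 0.2, 14.5]
finger_force: 6.8
px [ 232  211  112   61 4179] L [0.5284 0.1192 0.125 ] R [0.5867 0.1111 0.125 ] R-tcp x 0.0476 F [-4.4  1.  12.5]
eef_pos: [0.5462, 0.099, 0.1251]
force: [-5.3, 0.9, 12.5]
finger_force: 6.6
px [ 231  210  112   62 4203] L [0.5355 0.1191 0.125 ] R [0.5937 0.111  0.125 ] R-tcp x 0.047 F [-3.3  0.5 10.4]
[[-2.6, -0.3, 10.8], [-2.9, 0.6, 11.2], [-2.6, -0.3, 11.8], [-2.5, 1.0, 10.6]] [-2.67  0.27 11.11] [0.5468  0.099   0.12512]
```

```bash
python3 -m handwheel '[[[-1,0,0.0015,0,0],[-1,0,0.0015,0,0],[-1,0,0.0015,0,0],[-1,0,0.001,0,0],[-1,0,0,0,0]]]' |grep -E 'eef|force'; python3 tag.py; python3 f.py
```

```text
eef_pos: [0.5527, 0.0986, 0.1251]
force: [-1.4, 0.1, 8.8]
finger_force: 4.9
px [ 231  209  112   62 4201] L [0.5421 0.1192 0.125 ] R [0.6002 0.1111 0.125 ] R-tcp x 0.0475 F [-1.4  0.5  9.6]
[[-1.3, 0.6, 9.5], [-1.4, 1.7, 8.9], [-1.1, 0.6, 9.7], [-2.3, 0.9, 9.0]] [-1.51  0.93  9.29] [0.55273 0.09855 0.12511]
```

```bash
python3 -m handwheel '[[[-1,0,0.0015,0.0001,0],[-1,0,0.0015,0,0],[-1,0,0.0015,0,0],[-1,0,0.0015,0,0],[-1,0,0.0015,0,0]]]' |grep -E 'eef|force'; python3 tag.py;python3 -m handwheel '[[[-1,0,0.0015,0,0],[-1,0,0.0015,0,0],[-1,0,0.0015,0,0],[-1,0,0.0015,0,0],[-1,0,0.0015,0,0]]]'|grep -E 'eef|force'; python3 tag.py; python3 f.py
```

```text
eef_pos: [0.5601, 0.0979, 0.1251]
force: [-2.2, 1.5, 11.3]
finger_force: 5.4
px [ 231  209  112   62 4199] L [0.5494 0.1185 0.125 ] R [0.6075 0.1104 0.125 ] R-tcp x 0.0472 F [-0.8  1.3 10.1]
eef_pos: [0.5675, 0.0972, 0.1251]
force: [-2.4, 1.2, 10.8]
finger_force: 5.3
px [ 231  209  112   62 4190] L [0.5569 0.1178 0.125 ] R [0.615  0.1097 0.125 ] R-tcp x 0.0471 F [-2.9  1.8 10.4]
[[-1.5, 0.6, 9.3], [-0.5, 1.4, 9.1], [-0.5, 1.2, 9.2], [-1.4, 1.5, 9.8]] [-0.97  1.18  9.35] [0.56784 0.09715 0.12512]
```

```bash
python3 -m handwheel '[[[-1,0,0.0015,0,0],[-1,0,0.0015,0,0],[-1,0,0.001,0,0],[-1,0,0,0,0],[-1,0,0,0,0]]]' |grep -E 'eef|force'; python3 tag.py
python3 -m handwheel '[[[-1,0,0,-0.004,0],[-1,0,0,-0.02,0],[-1,0,0,-0.03,0],[-1,0,0,-0.03,0],[-1,0,0,-0.02,0]]]'
python3 -m handwheel '[[[-1,-0.02,0,0,0],[-1,-0.02,0,0,0],[-1,-0.02,0,0,0],[-1,0,0,0,0],[-1,0,0,0,0]]]' >/dev/null
python3 - <<'E'
from h import *
c=bot.get_calibration('wrist'); p,d=bot.camera('wrist')
cv2.imwrite('pics/w4.png',cv2.resize(p[:,:,::-1],(800,600),interpolation=cv2.INTER_CUBIC))
E
```

```text
eef_pos: [0.5717, 0.0968, 0.1251]
force: [-0.2, 1.1, 9.6]
finger_force: 4.8
px [ 231  209  112   62 4187] L [0.5611 0.1174 0.125 ] R [0.6192 0.1093 0.125 ] R-tcp x 0.0475 F [-1.1  1.5  9.3]
clock: 15.72
eef_pos: [0.5714, 0.0959, 0.2307]
ee_rot: [0.743, 0.669, 0.001, 0.0]
force: [0.8, 0.1, 0.4]
width: 0.0001
finger_force: 0.0
```

View pics/w4.png

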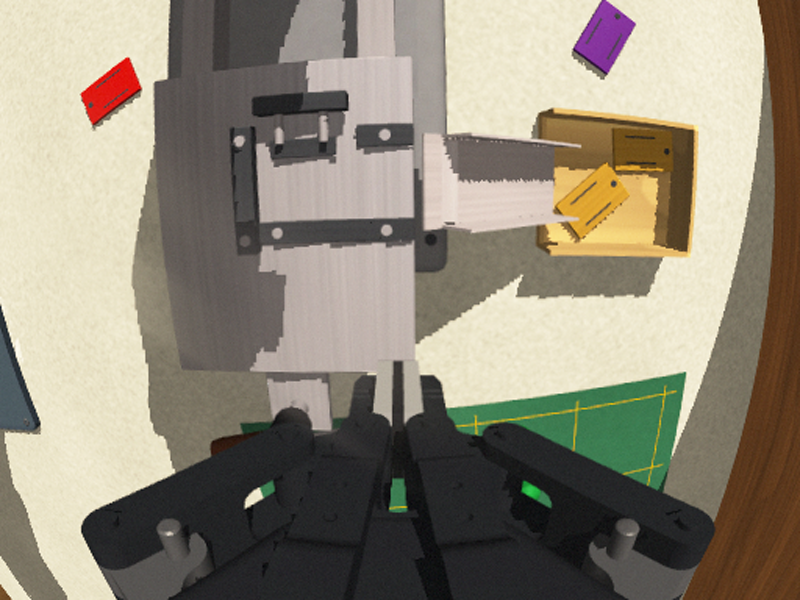

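The tag is in the catch box at (592,202) and the bed is still out. I'll check that the tag is at rest, then hand in.

```bash
python3 -m handwheel '[[[-1,0,0,0,0],[-1,0,0,0,0],[-1,0,0,0,0],[-1,0,0,0,0],[-1,0,0,0,0]]]' | tail -3
python3 - <<'E'
from h import *
c=bot.get_calibration('wrist'); p,d=bot.camera('wrist'); a=p[100:165,345:450].astype(int); o=cv2.resize(cv2.imread('pics/w4.png'),(512,384))[100:165,345:450,::-1]
print('diff',abs(a-o).mean())
for u,v in [(592,202),(575,222),(610,182),(560,205)]: print(fish(c,u,v,d).round(4))
t=fish(c,592,202,d); k=np.array([.492,-.0388]); n=np.array([.5241,.1003]); e=np.array([.9946,-.1037]); print('press x',(t[:2]-n)@e)
print(bot.sign_off())
E
```

```text
force: [-0.4, -0.0, -0.5]
width: -0.0002
finger_force: 0.0
diff 11.757802197802198
[0.728  0.0677 0.0077]
[0.7016 0.0561 0.0344]
[0.745  0.0838 0.009 ]
[0.6992 0.0667 0.0076]
press x 0.20621287430211735
the job is handed in; nothing more can be done
None
```

The bed is drawn out to its stop, the tag slid off its edge into the catch box (press x about 206 mm by camera), and the job is handed in; finger force read 15 N or less, and I handed in without confirming the tag was still (my frame-to-frame check was inconclusive).

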